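# Pack the tested pull-off dollies into their flip-cap vials

### The arm

A 6-joint arm with a two-finger parallel gripper is mounted at the origin on the work surface. World frame = base frame: x ahead of the robot, y to its left, z up, the work surface at z = 0. Lengths are in m, angles in rad, forces in N, time in s.
With the tool pointing down it reaches from about 0.375 to 0.925 m from the base axis. Payload 5.7 kg.
Tool frame: the origin (TCP) lies midway between the tips of the shut fingers; the grasp point (between the pads) lies 19 mm behind it; z points along the fingers, y is the line along which they close (so a half turn about z gives the same grasp; the last joint's range is limited). The gripper opens to 88 mm and grips with 3 to 60 N. Pads are 20 mm wide; open, the fingers measure 115 mm over their backs; the gripper's body (75 mm by 178 mm) begins 61 mm behind the grasp point.
Start: joints at [-1.362, 0.359, 1.51, -0, 1.272, -0.115], TCP at [0.191, -0.569, 0.223] pointing down, gripper open.
Joint ranges: [-2.97, 2.97], [-1.01, 2.36], [0.21, 2.38], [-0.96, 4.11], [0.2, 2.71], [-2.98, 2.98]. Speed limits (rad/s): [2.39, 2.39, 3.14, 3.14, 3.14, 3.14].

### API

Orientations are given as a unit quaternion [x, y, z, w].
In Python, from bench import move_ptp, servo_line, goto_joints, move_gripper, sleep, inverse_kinematics, capture, PlanningError, close_job, spot_in, silhouettes, current_clock, current_joint_pos, current_qvel, current_joint_torque, current_position, current_orientation, current_force, current_torque, current_finger_gap, current_grip_force gives the robot as it stands. Calls block until the motion is done:
- move_ptp(position, orientation): joint-space move of the TCP to a pose.
- servo_line(position, orientation=None, rate=0.15, contact_N=None): straight line of the TCP; orientation=None keeps the orientation; rate is the mean speed in m/s. With contact_N (N) it stops when the force on the tool has changed by that much, and returns True; else False.
- goto_joints(angles): joint-space move.
- move_gripper(opening): finger opening in m; the grip force is fixed at half the most; returns when the fingers have stopped.
- sleep(seconds).
- inverse_kinematics(position, orientation): joint angles nearest the present ones, or None.
- capture(name): name is "side" or "top" or "wrist"; returns a dict with "image" (480x640x3 uint8, blue, green, red), "range_z" (480x640 float32, m along the optical axis (not along the pixel's ray), 0 where there is no reading), "intrinsics" (3x3 intrinsics, pixels), "k1" (the pictures are not rectified: a ray, as slopes to the right and down, at radius r is drawn at 1 + k1 r^2 times it, then the intrinsics apply), "R" (3x3) and "t" (3): a world point X has camera coordinates R X + t. Camera axes: x right, y down, z forward; pixel columns grow to the right and rows downward; lengths in m; the calibration is good to about 2 mm. A picture is of the moment at which its call begins.
A pose or a line that the arm cannot do raises PlanningError and nothing moves.
- close_job(): hands the job in; it is judged then, once.
Trained networks look in the newest picture that a camera, given by its name, has taken for a name from the list of things; names that differ only in an ending like _2 or _b are one class to them, and where a whole thing is asked for, a point or a joint stands for the part that bears it (a point fixed in the world has none). Each returns a list of dicts, best first, with "conf" (0 to 1); they miss things now and then, are a little off and sometimes report something else, mostly with a low value. They report only what shows in the picture. A call takes as long as a camera call.
- spot_in(camera, query): "xy" ([column, row] in pixels, amid what is visible of it).
- silhouettes(camera, query): "region" (480x640 bool, what is visible of it) and "xy" ([column, row] in pixels, amid what is visible of it).
Readings, each from a call of its own:
- current_clock(): time.
- current_joint_pos(): joint angles.
- current_qvel(): joint speeds.
- current_joint_torque(): joint torques, N m.
- current_position(): TCP position.
- current_orientation(): TCP orientation.
- current_force(): force on the tool from outside, world axes, zero at the start.
- current_torque(): the same for the moment, N m.
- current_finger_gap(): finger opening in m.
- current_grip_force(): force on a finger pad.
Only numpy, scipy, OpenCV 4.12 (cv2) and the standard library are available. Lean on these libraries where they do the work, as an engineer would, in place of code of your own. Each camera call takes 0.05 s, during which the arm holds its last target. There are 200 camera calls.

### The job

Pack the tested dollies for storage: flick open the vial whose cap has the colour of a dolly's coated face, put that dolly inside and press the cap shut again, until every dolly on the mat is in the vial of its own colour. The case lid has to close over the tray afterwards, so leave all five vials, the unused ones too, with the cap pressed fully shut and the vial pushed fully home in the foam. Do not push the bottle, cutter, tape roll or brush about.

Things in the scene. Friction and masses are not known exactly. Their poses are not given: they have to be found in the camera images.
- buffer_bottle: Bystander: pale green reagent bottle, 60 mm diameter, 150 mm high, white cap, loose. Origin: centre of its underside.
- cutter: Bystander: small black hand cutter, about 75 x 35 x 28 mm, lying loose on a yellow panel 3 mm thick. Origin: centre of its underside.
- tape_roll: Bystander: roll of pale tape lying flat, 56 mm diameter, 20 mm high, loose. Origin: centre of its underside.
- brush: Bystander: small wooden brush with pale bristles, 90 x 35 x 32 mm, lying bristles down, loose. Origin: centre of its underside.
- dolly_red: Loose aluminium test dolly (None if absent), 22 g, 26 mm long: upper 10 mm a round flange 20 mm across, its end face and top 4 mm coated red; the rest a hexagon 18 mm across flats, so it hardly rolls. Origin: its middle; z along it to the coated face. Starts standing coated face up, middle 13 mm above its support, on a flat grey mat (190 x 250 mm, 3 mm thick, fixed).
- mouth_red (a point): Rim centre, at the top edge, of the vial with the red cap: pale tube, 38 mm outside, 34 mm inside diameter, 36 mm deep inside. Moves with the vial. x level, from tab side to hinge side; y along the hinge; z up. Rim 64 mm above the bench and 22 mm above the foam when home. A 45 mm flange 19 to 22 mm below the rim then lies on the foam. Vials come in any colour order, each turned a little.
- cap_red (a joint): Hinge angle of the red cap, rad: 0 shut, grows as its tab swings up and over, stop at 2.3. Stiff: stays where left, turns at about 0.08 N m. Cap: disc 40 mm across, 6 mm thick, on the rim when shut; hinge line at rim height, 20 mm from the vial's axis on the mouth's +x side; tab on the -x side sticks out 18 mm (to 58 mm from the hinge), 14 mm wide, 1 to 6 mm above the rim. Starts at 0 to 0.3.
- vial_red (a joint): How far the red-capped vial stands up out of its foam pocket, m: 0 fully home, at most 0.012. Stays where it is left; about 5 N straight up or down moves it, so it may ride up as its cap is opened. Starts from 0 to 0.009. Pockets: a row, 66 mm apart, in a fixed tray, black shell 102 x 360 mm, 44 mm high, dark grey foam up to 42 mm above the bench, tabs roughly towards the robot.
- dolly_blue: Loose aluminium test dolly (None if absent), 22 g, 26 mm long: upper 10 mm a round flange 20 mm across, its end face and top 4 mm coated blue; the rest a hexagon 18 mm across flats, so it hardly rolls. Origin: its middle; z along it to the coated face. Starts standing coated face up, middle 13 mm above its support, on a flat grey mat (190 x 250 mm, 3 mm thick, fixed).
- mouth_blue (a point): Rim centre, at the top edge, of the vial with the blue cap: pale tube, 38 mm outside, 34 mm inside diameter, 36 mm deep inside. Moves with the vial. x level, from tab side to hinge side; y along the hinge; z up. Rim 64 mm above the bench and 22 mm above the foam when home. A 45 mm flange 19 to 22 mm below the rim then lies on the foam. Vials come in any colour order, each turned a little.
- cap_blue (a joint): Hinge angle of the blue cap, rad: 0 shut, grows as its tab swings up and over, stop at 2.3. Stiff: stays where left, turns at about 0.08 N m. Cap: disc 40 mm across, 6 mm thick, on the rim when shut; hinge line at rim height, 20 mm from the vial's axis on the mouth's +x side; tab on the -x side sticks out 18 mm (to 58 mm from the hinge), 14 mm wide, 1 to 6 mm above the rim. Starts at 0 to 0.3.
- vial_blue (a joint): How far the blue-capped vial stands up out of its foam pocket, m: 0 fully home, at most 0.012. Stays where it is left; about 5 N straight up or down moves it, so it may ride up as its cap is opened. Starts from 0 to 0.009. Pockets: a row, 66 mm apart, in a fixed tray, black shell 102 x 360 mm, 44 mm high, dark grey foam up to 42 mm above the bench, tabs roughly towards the robot.
- dolly_green: Loose aluminium test dolly (None if absent), 22 g, 26 mm long: upper 10 mm a round flange 20 mm across, its end face and top 4 mm coated green; the rest a hexagon 18 mm across flats, so it hardly rolls. Origin: its middle; z along it to the coated face. Starts standing coated face up, middle 13 mm above its support, on a flat grey mat (190 x 250 mm, 3 mm thick, fixed).
- mouth_green (a point): Rim centre, at the top edge, of the vial with the green cap: pale tube, 38 mm outside, 34 mm inside diameter, 36 mm deep inside. Moves with the vial. x level, from tab side to hinge side; y along the hinge; z up. Rim 64 mm above the bench and 22 mm above the foam when home. A 45 mm flange 19 to 22 mm below the rim then lies on the foam. Vials come in any colour order, each turned a little.
- cap_green (a joint): Hinge angle of the green cap, rad: 0 shut, grows as its tab swings up and over, stop at 2.3. Stiff: stays where left, turns at about 0.08 N m. Cap: disc 40 mm across, 6 mm thick, on the rim when shut; hinge line at rim height, 20 mm from the vial's axis on the mouth's +x side; tab on the -x side sticks out 18 mm (to 58 mm from the hinge), 14 mm wide, 1 to 6 mm above the rim. Starts at 0 to 0.3.
- vial_green (a joint): How far the green-capped vial stands up out of its foam pocket, m: 0 fully home, at most 0.012. Stays where it is left; about 5 N straight up or down moves it, so it may ride up as its cap is opened. Starts from 0 to 0.009. Pockets: a row, 66 mm apart, in a fixed tray, black shell 102 x 360 mm, 44 mm high, dark grey foam up to 42 mm above the bench, tabs roughly towards the robot.
- dolly_white: Loose aluminium test dolly (None if absent), 22 g, 26 mm long: upper 10 mm a round flange 20 mm across, its end face and top 4 mm coated white; the rest a hexagon 18 mm across flats, so it hardly rolls. Origin: its middle; z along it to the coated face. Starts standing coated face up, middle 13 mm above its support, on a flat grey mat (190 x 250 mm, 3 mm thick, fixed).
- mouth_white (a point): Rim centre, at the top edge, of the vial with the white cap: pale tube, 38 mm outside, 34 mm inside diameter, 36 mm deep inside. Moves with the vial. x level, from tab side to hinge side; y along the hinge; z up. Rim 64 mm above the bench and 22 mm above the foam when home. A 45 mm flange 19 to 22 mm below the rim then lies on the foam. Vials come in any colour order, each turned a little.
- cap_white (a joint): Hinge angle of the white cap, rad: 0 shut, grows as its tab swings up and over, stop at 2.3. Stiff: stays where left, turns at about 0.08 N m. Cap: disc 40 mm across, 6 mm thick, on the rim when shut; hinge line at rim height, 20 mm from the vial's axis on the mouth's +x side; tab on the -x side sticks out 18 mm (to 58 mm from the hinge), 14 mm wide, 1 to 6 mm above the rim. Starts at 0 to 0.3.
- vial_white (a joint): How far the white-capped vial stands up out of its foam pocket, m: 0 fully home, at most 0.012. Stays where it is left; about 5 N straight up or down moves it, so it may ride up as its cap is opened. Starts from 0 to 0.009. Pockets: a row, 66 mm apart, in a fixed tray, black shell 102 x 360 mm, 44 mm high, dark grey foam up to 42 mm above the bench, tabs roughly towards the robot.
- dolly_yellow: Loose aluminium test dolly (None if absent), 22 g, 26 mm long: upper 10 mm a round flange 20 mm across, its end face and top 4 mm coated yellow; the rest a hexagon 18 mm across flats, so it hardly rolls. Origin: its middle; z along it to the coated face. Starts standing coated face up, middle 13 mm above its support, on a flat grey mat (190 x 250 mm, 3 mm thick, fixed).
- mouth_yellow (a point): Rim centre, at the top edge, of the vial with the yellow cap: pale tube, 38 mm outside, 34 mm inside diameter, 36 mm deep inside. Moves with the vial. x level, from tab side to hinge side; y along the hinge; z up. Rim 64 mm above the bench and 22 mm above the foam when home. A 45 mm flange 19 to 22 mm below the rim then lies on the foam. Vials come in any colour order, each turned a little.
- cap_yellow (a joint): Hinge angle of the yellow cap, rad: 0 shut, grows as its tab swings up and over, stop at 2.3. Stiff: stays where left, turns at about 0.08 N m. Cap: disc 40 mm across, 6 mm thick, on the rim when shut; hinge line at rim height, 20 mm from the vial's axis on the mouth's +x side; tab on the -x side sticks out 18 mm (to 58 mm from the hinge), 14 mm wide, 1 to 6 mm above the rim. Starts at 0 to 0.3.
- vial_yellow (a joint): How far the yellow-capped vial stands up out of its foam pocket, m: 0 fully home, at most 0.012. Stays where it is left; about 5 N straight up or down moves it, so it may ride up as its cap is opened. Starts from 0 to 0.009. Pockets: a row, 66 mm apart, in a fixed tray, black shell 102 x 360 mm, 44 mm high, dark grey foam up to 42 mm above the bench, tabs roughly towards the robot.

How it is judged:
At the end, for the whole second after the job is handed in: Each dolly that is present lies at rest inside the vial with the cap of its colour (its middle within 15 mm of the vial's axis and at least 6 mm below the rim); all five caps are shut to within 0.08 rad (about 4 mm at the tab) and all five vials are home in the foam to within 2.5 mm (value of joint each of cap_red, cap_blue, cap_green, cap_white, cap_yellow below 0.08 rad and value of joint each of vial_red, vial_blue, vial_green, vial_white, vial_yellow below 0.0025 m and horizontal distance between dolly_red and mouth_red below 0.015 m and z of dolly_red in the frame of mouth_red between -0.045 and -0.006 m and linear speed of each of dolly_red, dolly_blue, dolly_green, dolly_white, dolly_yellow below 0.02 m/s and horizontal distance between dolly_blue and mouth_blue below 0.015 m and z of dolly_blue in the frame of mouth_blue between -0.045 and -0.006 m and horizontal distance between dolly_green and mouth_green below 0.015 m and z of dolly_green in the frame of mouth_green between -0.045 and -0.006 m and horizontal distance between dolly_white and mouth_white below 0.015 m and z of dolly_white in the frame of mouth_white between -0.045 and -0.006 m and horizontal distance between dolly_yellow and mouth_yellow below 0.015 m and z of dolly_yellow in the frame of mouth_yellow between -0.045 and -0.006 m); the robot touches nothing.
It fails at once if the bottle is pushed more than 30 mm from its place (distance of buffer_bottle from where it was at the start of the episode above 0.03 m).
It fails at once if the cutter is pushed more than 30 mm from its place (distance of cutter from where it was at the start of the episode above 0.03 m).
It fails at once if the tape roll is pushed more than 30 mm from its place (distance of tape_roll from where it was at the start of the episode above 0.03 m).
It fails at once if the brush is pushed more than 30 mm from its place (distance of brush from where it was at the start of the episode above 0.03 m).
It fails at once if the bottle is knocked over (angle between buffer_bottle's own z axis and vertical above 0.5 rad).
Of dolly_red, dolly_blue, dolly_green, dolly_white, dolly_yellow only 3 to 4 are there at a start; the rules pass over those that are not, and their reading is None.
At some moment in a run one of dolly_red, dolly_blue, dolly_green, dolly_white, dolly_yellow may be knocked a few centimetres aside while the robot is not near it.
Once in a run the grip may slacken for a moment while it holds something.
It also fails if it takes over 210 s, if anything falls off the work surface, if the arm or the gripper's body presses on something with over 40 N, if the wrist force passes 120 N, or if a joint passes its speed limit or range.

## Working session

There is one attempt and no reset: what is moved stays moved. The work goes in short steps, each a Python script; the robot and the scene stay as the last script left them, time stands still between calls to the robot, and variables do not carry over. Pictures are saved under pics/ and viewed, at most 14 in all, crops included, and the job is handed in when it is done.

```bash
ls; mkdir -p pics; cat > h.py <<'E'
import numpy as np, cv2
from bench import *
def world(c,px,depth=None):
    """pixel(s) Nx2 + depth -> world"""
    px=np.atleast_2d(np.asarray(px,float)); K=c["intrinsics"]; k1=c["k1"]
    d=(px-[K[0,2],K[1,2]])/[K[0,0],K[1,1]]; u=d.copy()
    for _ in range(20): u=d/(1+k1*(u**2).sum(1,keepdims=True))
    if depth is None: depth=c["range_z"][px[:,1].round().astype(int),px[:,0].round().astype(int)]
    P=np.c_[u,np.ones(len(u))]*np.asarray(depth).reshape(-1,1)
    return (P-c["t"])@c["R"]
def region_pts(c,m):
    v,u=np.nonzero(m&(c["range_z"]>0)); return world(c,np.c_[u,v])
E
python3 - <<'E'
from h import *
a=capture("top");b=capture("side")
cv2.imwrite("pics/top.png",a["image"]);cv2.imwrite("pics/side.png",b["image"])
print(current_clock(),a["R"],a["t"],a["k1"])
capture("top")
for col in "red blue green white yellow".split():
    for n in ["dolly_"+col,"cap_"+col]:
        for s in silhouettes("top",n)[:2]:
            p=region_pts(a,s["region"]); 
            print(n,round(s["conf"],2),np.round(s["xy"]),len(p),np.median(p,0).round(3) if len(p) else "",p[:,2].max().round(3) if len(p) else "")
for n in ["buffer_bottle","cutter","tape_roll","brush"]:
    for s in silhouettes("top",n)[:1]:
        p=region_pts(a,s["region"]);print(n,round(s["conf"],2),np.round(s["xy"]),p.min(0).round(3),p.max(0).round(3))
print(current_clock())
E
```

```text
pics
0.1 [[ 0.02765111 -0.99955032  0.01160071]
 [-0.99597584 -0.02853824 -0.084957  ]
 [ 0.08524986 -0.00920487 -0.99631708]] [-0.02305047  0.62258937  1.18675773] 0.026877023237170564
cap_red 0.72 [297. 294.] 381 [0.519 0.052 0.073] 0.08
dolly_blue 0.44 [471. 318.] 120 [ 0.468 -0.311  0.028] 0.034
cap_blue 0.8 [266. 296.] 366 [0.505 0.117 0.076] 0.083
cap_blue 0.15 [235. 305.] 376 [0.491 0.18  0.072] 0.079
dolly_green 0.49 [399. 322.] 48 [ 0.459 -0.161  0.029] 0.033
cap_green 0.69 [169. 313.] 426 [0.464 0.304 0.077] 0.091
cap_green 0.64 [171. 316.] 406 [0.462 0.307 0.078] 0.091
dolly_white 0.54 [399. 281.] 84 [ 0.544 -0.16   0.029] 0.036
dolly_white 0.33 [206. 311.] 387 [0.477 0.243 0.072] 0.079
cap_white 0.68 [205. 310.] 381 [0.477 0.243 0.072] 0.079
cap_yellow 0.63 [234. 303.] 372 [0.491 0.179 0.072] 0.079
cap_yellow 0.54 [167. 315.] 338 [0.464 0.308 0.078] 0.091
buffer_bottle 0.83 [360. 192.] [ 0.695 -0.106 -0.004] [ 0.77  -0.036  0.157]
cutter 0.59 [278. 176.] [0.729 0.072 0.004] [0.788 0.151 0.04 ]
tape_roll 0.58 [195. 176.] [ 0.722  0.251 -0.006] [0.783 0.311 0.027]
brush 0.85 [406. 190.] [ 0.693 -0.206 -0.003] [ 0.789 -0.139  0.041]
0.85
```

View pics/top.png

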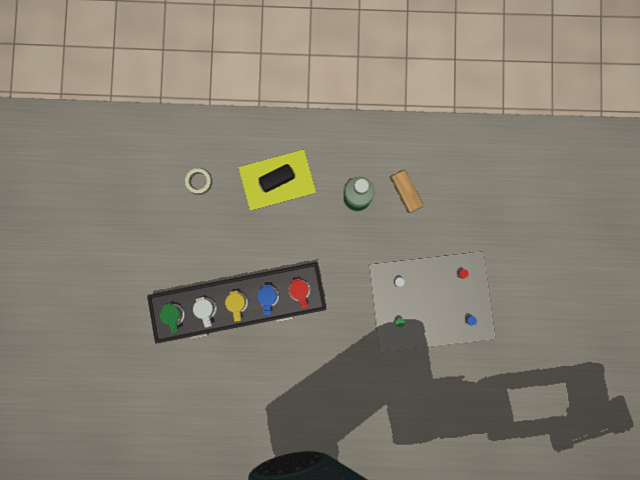

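View pics/side.png

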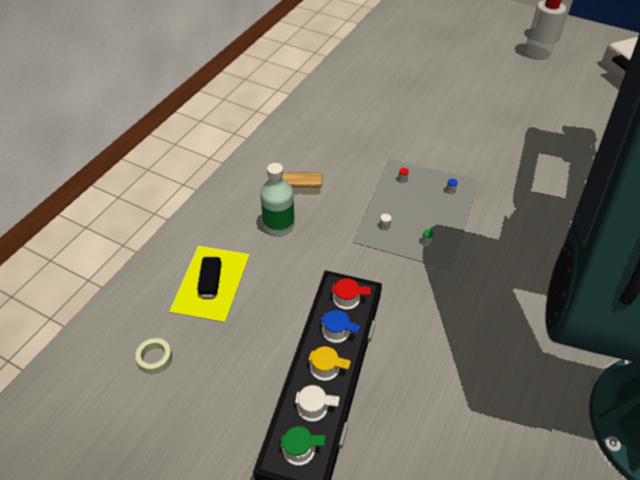

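The top view shows caps left to right: green (170,315), white (204,310), yellow (235,303), blue (267,296) and red (299,291). There are four dollies: white (399,281), red (463,273), green (399,322) and blue (471,320). The side view agrees, and all the caps are near shut. Next I'll take closer wrist views.

```bash
cat >> h.py <<'E'
from scipy.spatial.transform import Rotation as Rn
def down(yaw,pitch=0.):
    """tool z down, tool x = world +x rotated by yaw (tool y = -y): pitch>0 tilts fingers towards +x; picks the half turn with joint 6 nearest 0"""
    return (Rn.from_euler('z',yaw)*Rn.from_euler('y',-pitch)*Rn.from_euler('x',np.pi))
def quat(pos,yaw,pitch=0.):
    best=None
    for k in (0,np.pi):
        q=(down(yaw,pitch)*Rn.from_euler('z',k)).as_quat(); j=inverse_kinematics(list(map(float,pos)),q.tolist())
        if j is not None and (best is None or abs(j[5])<best[0]): best=(abs(j[5]),q.tolist(),j)
    if best is None: raise RuntimeError(f"no ik {pos} {yaw} {pitch}")
    return best[1]
COL="red blue green white yellow".split()
E
python3 - <<'E'
from h import *
print(current_orientation(), Rn.from_quat(current_orientation()).as_matrix().round(2))
import pickle
D={}
for i,p in enumerate([(0.43,-0.2,0.36),(0.43,0.1,0.36),(0.42,0.26,0.36)]):
    move_ptp(list(p),quat(p,0.1)); c=capture("wrist"); 
    c["sil"]={n:silhouettes("wrist",n)[:3] for n in (["dolly_"+k for k in COL] if i==0 else ["cap_"+k for k in COL])}
    D[i]=c; cv2.imwrite(f"pics/w{i}.png",c["image"])
    for n,ss in c["sil"].items():
        for s in ss:
            P=region_pts(c,s["region"]); 
            if len(P): print(i,n,round(s["conf"],2),np.round(s["xy"]),len(P),np.median(P,0).round(3),np.percentile(P[:,2],[5,95]).round(3))
pickle.dump(D,open("D.pkl","wb")); print(current_clock(),current_joint_pos())
E
```

```text
[ 9.86924774e-01  1.61181541e-01  1.38928098e-05 -4.40784467e-05] [[ 0.95  0.32  0.  ]
 [ 0.32 -0.95  0.  ]
 [ 0.   -0.   -1.  ]]
0 dolly_red 0.81 [398. 109.] 206 [ 0.565 -0.292  0.028] [0.011 0.03 ]
0 dolly_blue 0.45 [400. 184.] 205 [ 0.468 -0.31   0.028] [0.005 0.03 ]
0 dolly_green 0.71 [291. 178.] 175 [ 0.459 -0.162  0.029] [0.013 0.03 ]
0 dolly_white 0.72 [294. 116.] 193 [ 0.543 -0.159  0.029] [0.021 0.03 ]
1 cap_red 0.8 [362. 139.] 1070 [0.518 0.05  0.072] [0.068 0.074]
1 cap_red 0.6 [308. 147.] 1060 [0.504 0.116 0.075] [0.051 0.077]
1 cap_blue 0.59 [310. 146.] 1056 [0.504 0.116 0.075] [0.07  0.077]
1 cap_blue 0.33 [556.   6.] 672 [ 0.705 -0.176  0.03 ] [0.003 0.033]
1 cap_green 0.88 [155. 165.] 993 [0.461 0.306 0.077] [0.072 0.084]
1 cap_white 0.72 [207. 159.] 1057 [0.475 0.243 0.071] [0.064 0.074]
1 cap_yellow 0.86 [259. 153.] 1015 [0.489 0.179 0.072] [0.067 0.073]
2 cap_red 0.89 [155. 261.] 892 [0.517 0.052 0.072] [0.067 0.074]
2 cap_red 0.52 [308. 385.] 696 [0.74  0.28  0.017] [0.001 0.021]
2 cap_blue 0.56 [204. 257.] 796 [0.501 0.117 0.075] [0.073 0.077]
2 cap_green 0.85 [351. 242.] 756 [0.459 0.308 0.077] [0.073 0.084]
2 cap_green 0.49 [347. 240.] 960 [0.457 0.307 0.076] [0.047 0.084]
2 cap_white 0.88 [300. 244.] 786 [0.473 0.243 0.071] [0.069 0.074]
2 cap_yellow 0.72 [255. 252.] 873 [0.488 0.181 0.072] [0.066 0.074]
6.9583 [ 4.14199661e-01  1.00771750e-01  1.51867553e+00  8.44694485e-07
  1.52213737e+00 -1.25633826e+00]
```

```bash
cat >> h.py <<'E'
from scipy.spatial import cKDTree
from scipy.optimize import minimize
g=np.mgrid[-40:21:1.5,-21:21.1:1.5].reshape(2,-1).T/1000
TPL=g[(np.hypot(*g.T)<=.02)|((g[:,0]<0)&(g[:,0]>-.038)&(abs(g[:,1])<=.007))]
def cap_model(p):
    cx,cy,yaw,th,up=p
    d=TPL[:,0]-.02; x=.02+d*np.cos(th)+.006*np.sin(th); z=-d*np.sin(th)+.006*np.cos(th)   # d<0, swings up
    c,s=np.cos(yaw),np.sin(yaw)
    return np.c_[cx+c*x-s*TPL[:,1],cy+s*x+c*TPL[:,1],z+.064+up]
def fit_cap(P,yaw0=.22,th0=.1):
    def cost(p):
        M=cap_model(p); d1=cKDTree(M).query(P)[0]; d2=cKDTree(P).query(M)[0]
        return np.minimum(d1,.006).mean()+np.minimum(d2,.006).mean()+10*max(0,-p[4])+.1*max(0,-p[3])
    m=np.median(P,0)
    r=[minimize(cost,[m[0]+.01,m[1],yaw0+dy,th0,.004],method="Nelder-Mead",options=dict(initial_simplex=np.array([[m[0]+.01,m[1],yaw0+dy,th0,.004]]*6)+np.vstack([np.zeros(5),np.diag([.006,.006,.15,.1,.004])]),maxiter=300)) for dy in (-.15,.15)]
    r=min(r,key=lambda q:q.fun); return r.x,r.fun
def quat(pos,yaw,pitch=0.): return down(yaw,pitch).as_quat().tolist()
E
python3 - <<'E'
from h import *
import pickle
D=pickle.load(open("D.pkl","rb"))
for k in COL:
    for i in (1,2):
        s=D[i]["sil"]["cap_"+k][0]; P=region_pts(D[i],s["region"]); P=P[P[:,2]>.06]
        x,f=fit_cap(P); print(k,i,x.round(4),round(f*1000,2))
c=D[0]
for k in COL:
    for s in c["sil"]["dolly_"+k][:1]:
        P=region_pts(c,s["region"]);P=P[P[:,2]>.024]; print(k,P[:,:2].mean(0).round(4),((P.min(0)+P.max(0))/2).round(4),(P.max(0)-P.min(0)).round(4))
E
```

```text
red 1 [0.5211 0.0523 0.3708 0.0282 0.0016] 1.87
red 2 [0.5206 0.0534 0.369  0.028  0.0016] 2.16
blue 1 [0.5064 0.1159 0.0474 0.0566 0.0039] 1.86
blue 2 [0.5054 0.1179 0.055  0.0579 0.0038] 2.04
green 1 [0.4626 0.3086 0.4012 0.2338 0.0018] 1.92
green 2 [0.4619 0.3102 0.412  0.2302 0.002 ] 1.86
white 1 [0.4771 0.2451 0.3716 0.0592 0.    ] 1.96
white 2 [0.4761 0.2455 0.3443 0.0622 0.    ] 1.89
yellow 1 [0.4919 0.1809 0.1928 0.0479 0.0005] 1.84
yellow 2 [0.4915 0.1821 0.2074 0.0457 0.0007] 1.97
red [ 0.5655 -0.2933] [ 0.5654 -0.2936  0.0276] [0.0189 0.0176 0.0067]
blue [ 0.4673 -0.3119] [ 0.4675 -0.3122  0.028 ] [0.0184 0.0188 0.0059]
green [ 0.4587 -0.1612] [ 0.4587 -0.1611  0.0284] [0.0194 0.0185 0.0062]
white [ 0.5436 -0.1591] [ 0.5439 -0.1588  0.0282] [0.019  0.0191 0.0063]
```

View pics/w1.png

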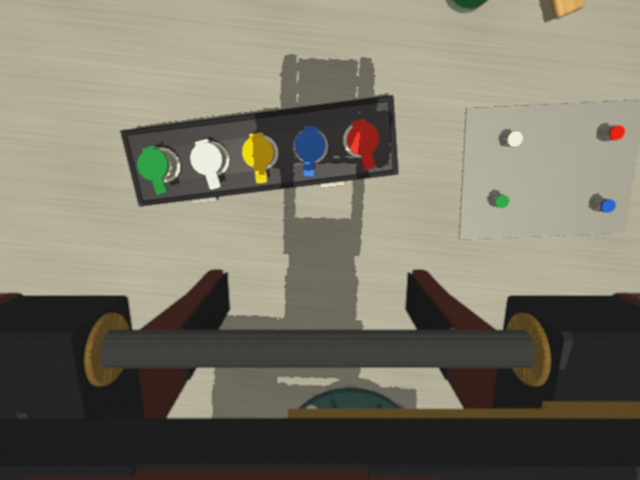

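```bash
cat >> h.py <<'E'
CAP=dict(red=(.5208,.0528,.370,.028,.0016),blue=(.5059,.1169,.051,.057,.0038),green=(.4622,.3094,.407,.232,.0019),white=(.4766,.2453,.358,.06,0.),yellow=(.4917,.1815,.20,.047,.0006))
def pt(k,x,y,z):
    """mouth-frame point (z above home rim) -> world"""
    cx,cy,yaw=CAP[k][:3]; c,s=np.cos(yaw),np.sin(yaw)
    return [float(cx+c*x-s*y),float(cy+s*x+c*y),float(.064+z)]
def tabpose(k,th,up,pitch,tip=.006,d=.053):
    x=.02-d*np.cos(th)+.0035*np.sin(th); z=d*np.sin(th)+.0035*np.cos(th)+up
    return pt(k,x+tip*np.sin(pitch),0,z-tip*np.cos(pitch)),quat(0,CAP[k][2],pitch)
def open_cap(k,end=1.8):
    th0,up=CAP[k][3:5]; pit=lambda th:.3-.4*th
    p,q=tabpose(k,th0,up,pit(th0)); move_gripper(.036)
    ab=[p[0],p[1],p[2]+.06]; move_ptp(ab,q); servo_line(p,q,rate=.15,contact_N=8)
    move_gripper(.0); print(k,"tab gap",round(current_finger_gap(),4))
    n=7
    for th in np.linspace(th0,end,n+1)[1:]:
        p,q=tabpose(k,th,up,pit(th)); servo_line(p,q,rate=.12)
        if th>end-.01 or abs(th-.9)<.15: print(round(th,2),"F",np.round(current_force(),1),"gap",round(current_finger_gap(),4))
    move_gripper(.036); z=down(CAP[k][2],pit(end)).as_matrix()[:,2]
    servo_line((np.array(p)-.05*z).tolist(),q,rate=.2)
E
python3 - <<'E'
from h import *
open_cap("red"); print(current_clock())
p=current_position(); move_ptp([.44,-.2,.25],quat(0,0.)); c=capture("side"); cv2.imwrite("pics/s1.png",cv2.resize(c["image"][220:480,220:480],(600,600)))
print(current_clock())
E
```

```text
red tab gap 0.0135
0.79 F [-2.3 -7.3  5. ] gap 0.0131
1.04 F [-1.1 -7.   4. ] gap 0.0134
1.8 F [-0.4 -5.9 -5.4] gap 0.012
13.7083
14.9833
```

View pics/s1.png

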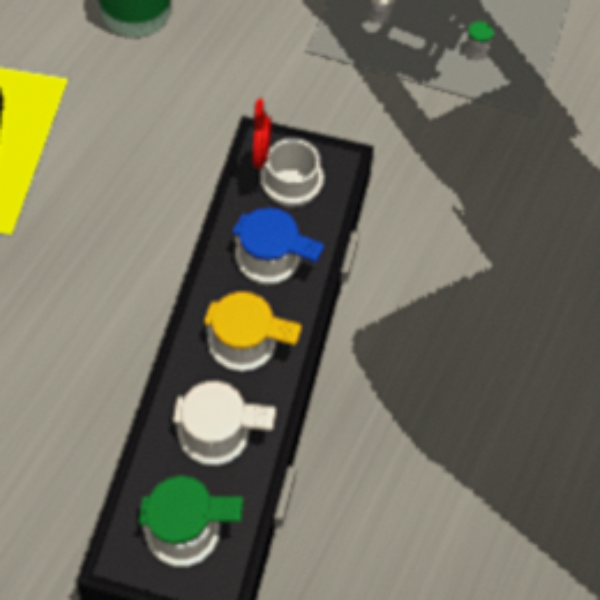

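```bash
cat >> h.py <<'E'
def find_dolly(k):
    p=[.43,-.2,.36]; move_ptp(p,quat(p,.1)); c=capture("wrist")
    for s in silhouettes("wrist","dolly_"+k):
        P=region_pts(c,s["region"]); 
        if s["conf"]<.3 or len(P)<40: continue
        T=P[P[:,2]>.024]; m=(T.min(0)+T.max(0))/2 if len(T) else np.zeros(3); e=T.max(0)-T.min(0) if len(T) else m
        ok=len(T)>60 and .35<m[0]<.65 and -.45<m[1]<-.05 and max(e[:2])<.024 and P[:,2].max()<.036
        print(k,"dolly",round(s["conf"],2),m.round(4),e.round(4),ok)
        if ok: return T[:,:2].mean(0)*.5+m[:2]*.5
    cv2.imwrite("pics/fail.png",c["image"]); raise SystemExit("dolly not found standing")
def pick(k):
    x,y=map(float,find_dolly(k)); q=quat(0,.0); move_gripper(.046)
    move_ptp([x,y,.07],q); servo_line([x,y,.019],q,rate=.12,contact_N=10); move_gripper(0.)
    servo_line([x,y,.13],q,rate=.25); g=current_finger_gap(); print("gap",round(g,4))
    if g<.015: raise SystemExit("not held")
def place(k):
    q=quat(0,CAP[k][2]); move_ptp(pt(k,-.002,0,.085),q)
    g=current_finger_gap()
    if g<.015: raise SystemExit("lost in transit")
    hit=servo_line(pt(k,-.002,0,.014),q,rate=.12,contact_N=6); print("place hit",hit,np.round(current_position(),4),"gap",round(current_finger_gap(),4))
    move_gripper(.042); servo_line(pt(k,-.002,0,.1),q,rate=.25)
def press(k):
    q=quat(0,CAP[k][2])
    hit=servo_line(pt(k,-.006,0,-.004),q,rate=.05,contact_N=28)
    print(k,"press hit",hit,"tip above home rim mm",round((current_position()[2]-.064)*1e3,1),np.round(current_force(),1))
    servo_line(pt(k,-.006,0,.06),q,rate=.2)
def shut(k):
    q=quat(0,CAP[k][2]); move_gripper(0.)
    move_ptp(pt(k,.08,0,.1),q); servo_line(pt(k,.08,0,.038),q,rate=.2,contact_N=10)
    print("push hit",servo_line(pt(k,-.008,0,.038),q,rate=.15,contact_N=30),np.round(current_force(),1))
    servo_line(pt(k,-.018,0,.03),q,rate=.1,contact_N=30); press(k)
E
python3 - <<'E'
from h import *
pick("red"); place("red"); print(current_clock())
q=quat(0,.3); move_ptp([.44,-.1,.25],q); c=capture("side"); cv2.imwrite("pics/s2.png",cv2.resize(c["image"][220:420,280:480],(500,500)))
E
```

```text
red dolly 0.69 [ 0.565  -0.294   0.0278] [0.0186 0.0184 0.0069] True
gap 0.0191
place hit False [0.5195 0.0517 0.0783] gap 0.0197
22.0833
```

View pics/s2.png

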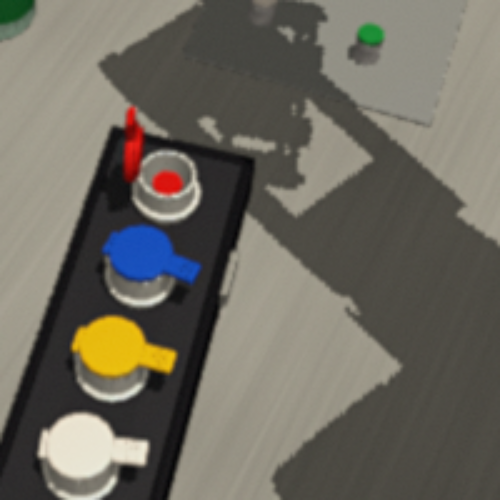

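The red dolly is seated in its vial, with the red disc showing in the mouth at about (168,183) in the crop, and the cap is still open. Closing it now.

```bash
python3 - <<'E'
from h import *
shut("red"); print(current_clock())
open_cap("blue"); print(current_clock())
q=quat(0,.3); move_ptp([.44,-.1,.25],q); c=capture("side"); cv2.imwrite("pics/s3.png",cv2.resize(c["image"][220:420,280:480],(500,500)))
E
```

```text
push hit False [-0.8  0.8  0.3]
red press hit True tip above home rim mm 5.5 [-5.9 -1.5 20.9]
27.1417
blue tab gap 0.0135
0.8 F [-3.3 -3.9  4. ] gap 0.013
1.8 F [-2.2 -3.8 -5.8] gap 0.0116
32.3833
```

View pics/s3.png

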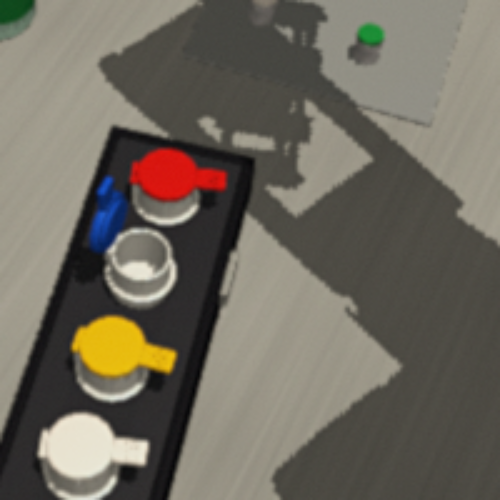

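Red is shut and home: its tip stopped at about the 6 mm cap top. Blue is open. Carrying on with the rest.

```bash
python3 - <<'E'
from h import *
pick("blue"); place("blue"); shut("blue"); print(current_clock())
open_cap("white"); pick("white"); place("white"); 
c=capture("side"); cv2.imwrite("pics/s4.png",cv2.resize(c["image"][220:480,220:480],(500,500)))
print(current_clock())
E
```

```text
blue dolly 0.7 [ 0.4674 -0.3122  0.0279] [0.0193 0.0195 0.0065] True
gap 0.0188
place hit False [0.5044 0.1166 0.0783] gap 0.0193
push hit False [-0.7  0.1  0.2]
blue press hit True tip above home rim mm 5.5 [-5.3 -0.1 21.9]
44.5667
white tab gap 0.0134
0.81 F [-1.6 -3.3  4.3] gap 0.0135
1.8 F [-1.1 -4.4 -4.9] gap 0.0119
white dolly 0.75 [ 0.5688 -0.1282  0.0279] [0.0192 0.0181 0.0067] True
gap 0.0189
place hit False [0.4753 0.2444 0.0783] gap 0.0188
58.5083
```

View pics/s4.png

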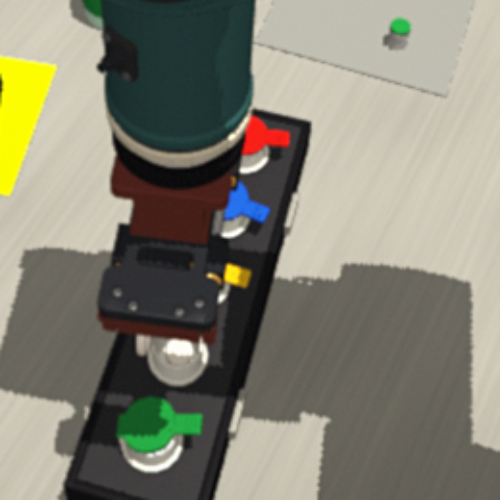

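The white dolly had been knocked aside; it was found again and now shows in its vial at about (178,345) in the crop. Green is left, then pressing yellow.

```bash
python3 - <<'E'
from h import *
shut("white"); open_cap("green"); pick("green"); place("green")
move_ptp([.44,-.1,.25],quat(0,.3)); c=capture("side"); cv2.imwrite("pics/s5.png",cv2.resize(c["image"][220:480,220:480],(500,500)))
print(current_clock())
E
```

```text
push hit False [-1.1  0.   0.1]
white press hit True tip above home rim mm 5.5 [-5.2 -1.9 19.4]
green tab gap 0.0134
0.9 F [-3.8 -4.   4.6] gap 0.0134
1.8 F [-2.5 -2.7 -5.7] gap 0.0123
green dolly 0.73 [ 0.4588 -0.1617  0.028 ] [0.0185 0.0174 0.0071] True
gap 0.0191
place hit False [0.4609 0.3086 0.0784] gap 0.0188
77.65
```

View pics/s5.png

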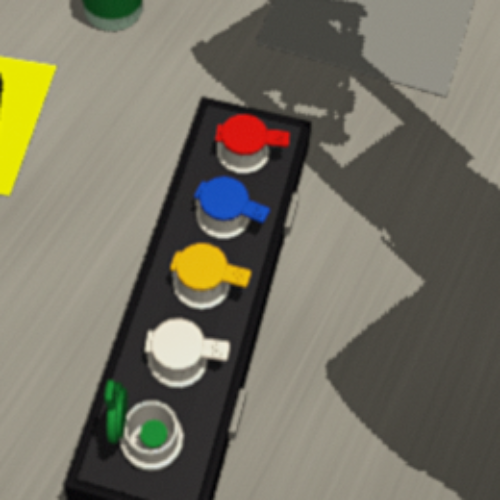

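The green dolly is in its vial, showing at about (153,433), and the other four caps look shut. Now I'll shut green, press every cap again and check.

```bash
python3 - <<'E'
from h import *
shut("green")
for k in ("white","yellow","blue","red"):
    move_ptp(pt(k,-.006,0,.04),quat(0,CAP[k][2])); press(k)
p=[.43,.1,.36]; move_ptp(p,quat(p,.1)); c=capture("wrist")
for k in COL:
    s=silhouettes("wrist","cap_"+k)[0]; P=region_pts(c,s["region"]); P=P[P[:,2]>.06]
    x,f=fit_cap(P,CAP[k][2],.03); print(k,x.round(4),round(f*1e3,2))
move_ptp([.44,-.3,.3],quat(0,0.)); a=capture("side"); cv2.imwrite("pics/s6.png",a["image"]); print(current_clock())
E
```

```text
push hit False [ 0.2 -0.6  0.3]
green press hit True tip above home rim mm 5.6 [-4.  -2.1 18.5]
white press hit True tip above home rim mm 5.7 [-4.9 -2.1 16.4]
yellow press hit True tip above home rim mm 5.7 [-4.4 -1.5 18.3]
blue press hit True tip above home rim mm 5.6 [-5.  -0.6 19.1]
red press hit True tip above home rim mm 5.7 [-4.4  0.7 18.3]
red [ 0.5209  0.0527  0.3909 -0.      0.    ] 1.93
blue [0.5063 0.1176 0.1379 0.     0.    ] 1.95
green [0.4628 0.3095 0.4762 0.     0.    ] 2.0
white [0.4772 0.2453 0.3993 0.     0.    ] 1.99
yellow [0.4914 0.1809 0.232  0.0005 0.    ] 1.93
91.5
```

View pics/s6.png

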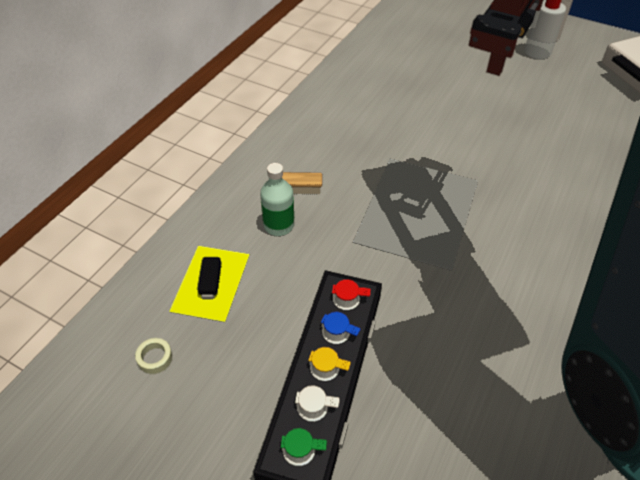

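The mat is empty, all five caps fit at 0 rad and 0 m, and the bystanders haven't moved.

```bash
python3 -c "
from bench import *
print(close_job())"
```

```text
the job is handed in; nothing more can be done
None
```

The job is handed in (no verdict came back): the red, blue, white and green dollies went into the vials of their own colours, and all five caps measured shut with all five vials home, at about 92 s of the 210 s.

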